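Load two relays into a sprung feed track

ROBOT

A 6-joint arm with a two-finger parallel gripper is mounted at the origin on the work surface. World frame = base frame: x ahead of the robot, y to its left, z up, the work surface at z = 0. Lengths are in mm, angles in rad, forces in N, time in s.
With the tool pointing down it reaches from about 275 to 750 mm from the base axis. Payload 10.2 kg.
Tool frame: the origin (TCP) lies midway between the tips of the shut fingers; the grasp point (between the pads) lies 19 mm behind it; z points along the fingers, y is the direction in which the jaws open and shut (so a half turn about z gives the same grasp; the last joint's range is limited). The gripper opens to 85 mm and grips with 20 to 120 N. Pads are 22 mm wide; open, the fingers measure 114 mm over their backs; the gripper's body (76 mm by 85 mm) begins 54 mm behind the grasp point. The pads swing forward as they close: fully open they stand 13 mm farther back than shut.
Start: joints at [1.075, 0.313, 1.498, -0, 1.331, -0.223], TCP at [141.463, 505.588, 231.294] pointing down, gripper open.
Joint ranges: [-2.94, 2.94], [-0.97, 2.17], [0.19, 2.56], [-1.23, 4.37], [0.02, 3.11], [-2.88, 2.88]. Speed limits (rad/s): [2.39, 2.39, 3.01, 3.14, 3.14, 3.14].

INTERFACE

Orientations are given as a unit quaternion [w, x, y, z].
In Python, from rig import sense, optics, ctrl gives the robot as it stands.
- The arm moves only by the tool play_rows, never from a script. Its argument "plan" is a list of rows, each a list of 7 numbers: the shift along the world's x, y, z in mm, then the turn, a rotation vector about the world's x, y, z in rad, then the opening, from -1 (shut) to 1 (fully open), so that 0 is half open. A call has 1 to 5 rows; each row shifts and turns the pose as measured when the row begins; what a row does not reach is not made up. A row lasts 1/12 s, in which the tool goes at most 41.7 mm and 7.16 degrees, less where a joint would pass 70% of its speed; a pose out of reach is approached as far as the arm can. A call is refused whole if a number of a shift passes 41.7 or a number of a turn 0.125, either way. A call with a gripper value outside its range is refused whole. The fingers move at their own pace and stop on an object; "grip_force" is the grip in N (left out, the last holds). Time passes only in rows, so rows that do not move let the fingers close. It gives the time, the measured TCP pose, the force and the opening at its end, in the units of the state.
- sense(): the state, without advancing time (a new reading comes with each control period).
- optics.capture(name): name is "side" or "top" or "wrist"; returns a dict with "img" (420x560x3 uint8, blue, green, red), "fx", "fy", "cx", "cy" (pixels), "dist" ([k1, k2, p1, p2, k3] as OpenCV has them; the pictures are not rectified), "world_to_cam" (4x4, takes a point from world to camera coordinates). Camera axes: x right, y up, looking along -z (the intrinsics and any distortion apply to the point x, -y, -z); pixel columns grow to the right and rows downward; lengths in mm; the calibration is good to about 2 mm. A picture is of the moment at which its call begins. There is no depth.
- ctrl.finish_job(): hands the job in, once; it reports no verdict.
The state is a dict: "time_s": time; "joints": joint angles; "dq": joint speeds; "tau": joint torques, N m; "eef_pos": TCP position; "ee_rot": TCP orientation; "force": force on the tool from outside, world axes, zero at the start; "wrist_torque": the same for the moment, N m; "grip_width": opening from 0.0 (shut) to 1.0 (fully open).
Only numpy, scipy, OpenCV 4.12 (cv2) and the standard library are available. Lean on these libraries where they do the work, as an engineer would, in place of code of your own. Each camera call takes 0.05 s, during which the arm holds its last target. There are 200 camera calls.

TASK

Pull the sprung follower of the feed track back until its catch holds it, stand both relays upright in the open track, the thick one next to the end stop and the slim one behind it, each with its foot towards the side of the track that carries the catch lever, and then press the catch lever's pad so that the follower closes on them and clamps them against the end stop. Leave the circuit board, capacitor, solder spool and heat sink undisturbed.

Things in the scene. Friction and masses are not known exactly. Their poses are not given: they have to be found in the camera images.
- track: Aluminium feed track, fixed to the bench; place and yaw vary. Origin: on the bench surface, on the channel's centre line, under the inner face of the steel end stop. x: along the channel away from the end stop, the way the follower is pulled back (roughly towards the robot); y: across, towards the catch lever's side; z up. Base plate x -20 to 202, y -50 to 58 mm, 6 mm thick = channel floor.
- channel_floor (a point): Channel floor at the inner face of the end stop (z = 6 mm above the bench). Channel 50 mm wide inside (track y -25 to 25); side walls from x = -8 to 115 mm, vertical to 14 mm above the bench, then flared outwards to z = 20, y = +-32 mm. End stop x -8 to 0, up to z = 32 mm. Grey spring housing behind: x 144 to 200, up to z = 38 mm.
- follower (a joint): Travel of the follower along track +x, m; also the track x of its front face. 0 = at the end stop (start), 0.042 = closed on both relays, 0.070 = held by the catch, 0.078 = limit. The spring pushes it to the stop with 1.2 N at 0, 3.7 at 0.042, 5.9 at the limit; riding past the catch adds a few N. To latch, pull to 0.074 or more and let go: it settles back to 0.070 and stays.
- follower_handle (a point): Middle of the follower's upright steel handle plate, 8 mm thick (track x), 30 mm wide (track y), z = 42 to 82 mm above the bench; this point: z = 62, y = 0, 14 mm behind the follower's front face. Black block below: 28 mm long, 46 wide, top at z = 42 mm. A steel tooth juts sideways from it to track y = 46 mm (z 24 to 34, 18 to 28 mm behind the front face).
- catch (a joint): Rocking angle of the catch lever, rad: 0 at rest, 0.3 fully pressed. The follower's tooth lifts it in passing and it drops in front of the tooth by itself. It frees the follower at about 0.15.
- catch_pad (a point): Middle of the top of the catch lever's black press pad, 30 mm (track x) by 24 mm (track y), z = 48 mm above the bench, track x = 152, y = 44 mm. Pressed down 5 to 7 mm with about 3 to 6 N it frees the follower (full travel about 8 mm), then springs up again. The steel lever reaches forward from it to track x = 68, y 39 to 49 mm, top at z = 42 mm.
- thick_relay_center (a point): Centre of the loose thick relay's case, 22 mm above its underside. Grey case 26 mm thick (x), 36 long (y), 44 high (z), about 85 g. At the bottom of its +y end a foot sticks out 10 mm, 8 mm high, with two brass contacts. Overall y -18 to 28 mm from this point. Loaded: track x = 13, y = -5 (2 mm play each way), z = 28 mm, its x and y axes along the track's. Yaw varies.
- slim_relay_center (a point): The same for the loose slim relay: case 16 mm thick (x), 36 long (y), 44 high (z), about 55 g, the same foot at its +y end. Loaded: track x = 34, y = -5, z = 28 mm, axes along the track's.
- capacitor_center (a point): Bystander: middle of a loose black capacitor can, diameter 35, 52 mm high.
- spool_center (a point): Bystander: middle of a loose solder spool, diameter 54, 40 mm high.
- heatsink_center (a point): Bystander: middle of a loose finned aluminium heat sink, 40 x 40 mm, 30 mm high.
- board: Bystander, fixed: circuit board standing upright in a dark steel foot 110 (x) x 50 (y) x 12 mm. Board 100 mm along x, 10 mm thick along y, top edge 97 mm above the bench. Origin under the middle of the foot. It stands between the loose things and the track.

How it is judged (in metres and radians):
On the way, in this order (a step that is already met when the one before it is completed fails the run):
1. the follower is pulled back and held by its catch, the robot off it (value of joint follower above 0.066 m and contact force between each of the fingers, the arm and follower below 0.1 N), for 0.2 s.
2. both relays stand upright in the track with their feet on the catch side, the thick one nearer the end stop, while the follower is still held back (value of joint follower above 0.066 m and y of thick_relay_center in the frame of track between -0.0085 and -0.0015 m and z of thick_relay_center in the frame of track between 0.026 and 0.0305 m and angle between each of thick_relay_center, slim_relay_center's own z axis and vertical below 0.08 rad and angle between the x axis of each of thick_relay_center, slim_relay_center and the x axis of track, either way round below 0.2 rad and y of slim_relay_center in the frame of track between -0.0085 and -0.0015 m and z of slim_relay_center in the frame of track between 0.026 and 0.0305 m and x of thick_relay_center in the frame of track between 0.0115 and 0.045 m and x of slim_relay_center in the frame of track between 0.031 and 0.064 m), for 0.2 s.
At the end, for the whole second after the job is handed in: Both relays stand on the track floor (tilt < 0.08), square within 0.07 rad, feet on the catch side (centre y -8.5 to -1.5 mm), the thick one at the end stop (centre x 13 +- 2.5 mm), the slim one behind (34 +- 2.5 mm), the follower closed on them (42 +- 2.5 mm), at rest (y of thick_relay_center in the frame of track between -0.0085 and -0.0015 m and z of thick_relay_center in the frame of track between 0.026 and 0.0305 m and angle between each of thick_relay_center, slim_relay_center's own z axis and vertical below 0.08 rad and angle between the x axis of each of thick_relay_center, slim_relay_center and the x axis of track, either way round below 0.07 rad and y of slim_relay_center in the frame of track between -0.0085 and -0.0015 m and z of slim_relay_center in the frame of track between 0.026 and 0.0305 m and x of thick_relay_center in the frame of track between 0.0105 and 0.0155 m and x of slim_relay_center in the frame of track between 0.0315 and 0.0365 m and value of joint follower between 0.0395 and 0.0445 m and linear speed of each of thick_relay, slim_relay below 0.02 m/s); the robot touches nothing.
It fails at once if a loose bystander (capacitor, spool or heat sink) is shifted or tipped by more than 10 mm (distance of any of capacitor_center, spool_center, heatsink_center from where it was at the start of the episode above 0.01 m).
It fails at once if the standing circuit board is pushed with more than 3 N (contact force between board and anything else above 3 N).
It also fails if it takes over 70 s, if anything falls off the work surface, if the arm or the gripper's body presses on something with over 40 N, if the wrist force passes 120 N, or if a joint passes its speed limit or range.

## Working session

There is one attempt and no reset: what is moved stays moved. The work goes in short steps, Python scripts to look and compute and a tool call to move; the robot and the scene stay as the last step left them, time stands still between calls to the robot, and variables do not carry over. Pictures are saved under pics/ and viewed, about 8 in all and at most 12, crops included, and the job is handed in when it is done.

Besides the shell and the picture viewer there is one more tool, called after "Request:" by a JSON object that holds its "op" and its "data", one argument or row to a line. play_rows: Moves the arm, as the interface text tells. Its arguments: {"type":"object","properties":{"plan":{"type":"array"},"grip_force":{"type":"number"}},"required":["plan"]}

```bash
mkdir -p pics; ls; cat > h.py <<'E'
import numpy as np, cv2, json, pickle
from rig import sense, optics, ctrl
from scipy.spatial.transform import Rotation as R
def cap(n,f):
    d=optics.capture(n); cv2.imwrite('pics/%s.png'%f,d['img']); pickle.dump(d,open('pics/%s.pkl'%f,'wb')); return d
def ld(f): return pickle.load(open('pics/%s.pkl'%f,'rb'))
def K(d): return np.array([[d['fx'],0,d['cx']],[0,d['fy'],d['cy']],[0,0,1.]])
def ray(d,uv):
    p=cv2.undistortPoints(np.array([[uv]],float),K(d),np.array(d['dist'],float))[0,0]
    M=np.array(d['world_to_cam']); v=M[:3,:3].T@np.array([p[0],-p[1],-1]); o=-M[:3,:3].T@M[:3,3]
    return o,v
def onz(d,uv,z):
    o,v=ray(d,uv); return o+v*(z-o[2])/v[2]
def tri(*prs):
    A=np.zeros((3,3));b=np.zeros(3)
    for d,uv in prs:
        o,v=ray(d,uv); v=v/np.linalg.norm(v); P=np.eye(3)-np.outer(v,v);A+=P;b+=P@o
    return np.linalg.solve(A,b)
def proj(d,P):
    M=np.array(d['world_to_cam']); c=(M[:3,:3]@np.atleast_2d(P).T).T+M[:3,3]; c=c*[1,-1,-1]
    return cv2.projectPoints(c,np.zeros(3),np.zeros(3),K(d),np.array(d['dist'],float))[0][:,0]
E
python3 - <<'E'
from h import *
a=cap('top','top0');b=cap('side','side0');c=cap('wrist','wr0')
for d in (a,b,c): print(d['fx'],d['cx'],d['cy'],d['dist'],ray(d,(280,210)))
print(sense())
cv2.imwrite('pics/v1.png',cv2.resize(a['img'],(800,600)))
cv2.imwrite('pics/v2.png',cv2.resize(b['img'],(800,600)))
E
```

```text
pics
479.48147446508057 273.2161142225405 210.3618012536843 [-0.00447839  0.          0.          0.          0.        ] (array([ 419.51743861,  -20.8760234 , 1182.81132066]), array([ 0.11010402,  0.00899843, -0.99398032]))
440.77680739855253 278.0877966019393 209.47603095829945 [-0.11555205  0.          0.          0.          0.        ] (array([ 340.13912756, -841.39921192,  568.94802938]), array([ 0.22698247,  0.83539367, -0.50061624]))
305.47091297021933 273.86345797890067 205.29919265319893 [-0.04147751  0.          0.          0.          0.        ] (array([ 71.53382333, 523.91389619, 372.34471646]), array([ 0.292435  , -0.0620635 , -0.95460479]))
{'time_s': 0.15, 'joints': array([ 1.07460693e+00,  3.13300752e-01,  1.49823121e+00, -4.27436300e-05,
        1.33102531e+00, -2.23382607e-01]), 'dq': array([-1.07757313e-04, -1.48208370e-03, -2.00167991e-03, -9.63180932e-06,
       -3.63715810e-04,  2.37885409e-03]), 'tau': array([ 1.45157646e-03, -4.12373936e+01, -2.59794635e+01, -1.31830052e-04,
        3.31955081e-03,  3.13676048e-05]), 'eef_pos': array([141.3732725 , 505.40776759, 230.88895533]), 'ee_rot': array([-1.50379503e-04,  1.35975750e-01,  9.90712048e-01, -4.58736022e-04]), 'force': array([0.74037215, 0.36098292, 0.24923808]), 'wrist_torque': array([-0.09094397,  0.04491944,  0.03790929]), 'grip_width': 0.9980594782265705}
```

View pics/v1.png

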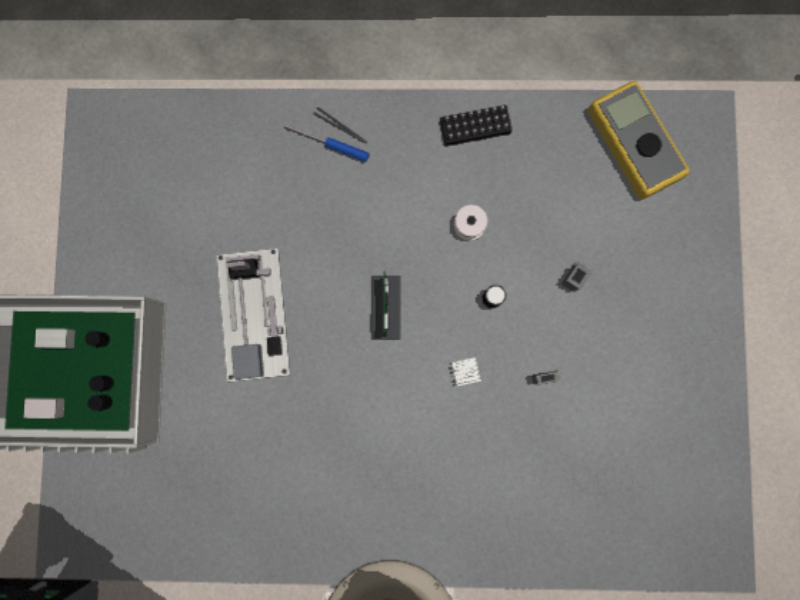

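View pics/v2.png

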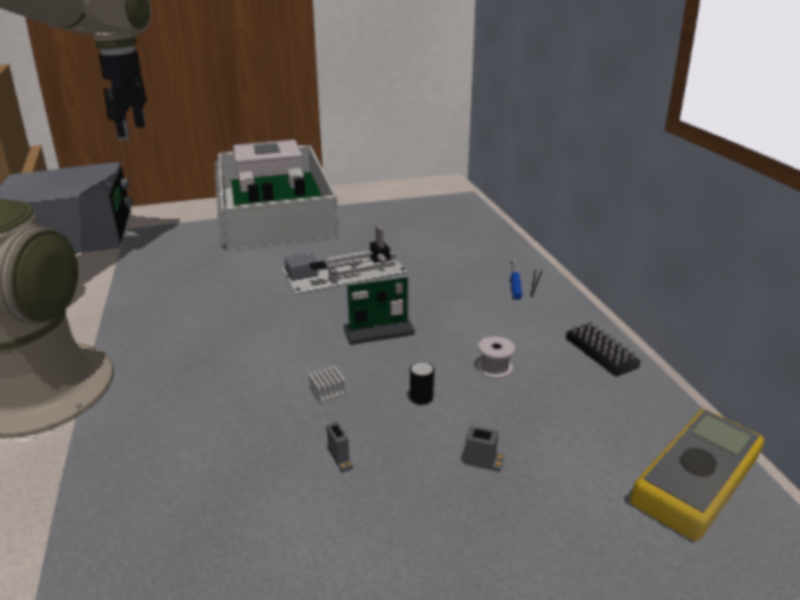

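The top view shows the track at (253,315) with its end stop at the top, the board at (386,307), the thick relay at (577,277), the slim relay at (543,378), and the spool, capacitor and heat sink at (470,222), (495,296) and (465,372). The side view shows both relays upright with feet at (500,460) and (345,465). I'll zoom in for pixel reading.

```bash
python3 - <<'E'
from h import *
a=ld('top0')['img'];b=ld('side0')['img']
def crop(i,x,y,w,h,s): return cv2.resize(i[y:y+h,x:x+w],None,fx=s,fy=s,interpolation=cv2.INTER_CUBIC)
# track top crop x148-208,y170-270 (60x100) *6 -> 360x600 ; relays
t=crop(a,148,170,60,100,6)
r=np.vstack([crop(a,365,175,55,50,8),crop(a,365,250,55,25,8)])
cv2.imwrite('pics/v3.png',np.hstack([t,r]))
s=np.hstack([crop(b,195,155,95,55,4.2),crop(b,315,290,45,42,5.5)[:231]])
s2=crop(b,220,285,133,50,6)
top=crop(b,195,155,95,55,6)
o=np.zeros((330+270,800,3),np.uint8); o[:330,:570]=top; o[:246,570:800]=crop(b,220,290,28,30,8.2)[:246,:230]; k=crop(b,315,290,45,45,6); o[330:600,:270]=k
cv2.imwrite('pics/v4.png',o)
E
```

```text
(no output)
```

View pics/v3.png

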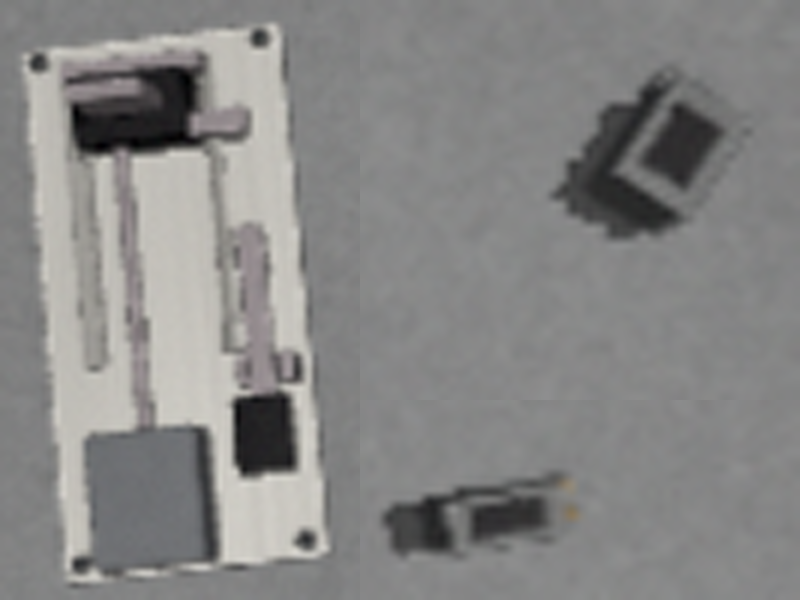

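View pics/v4.png

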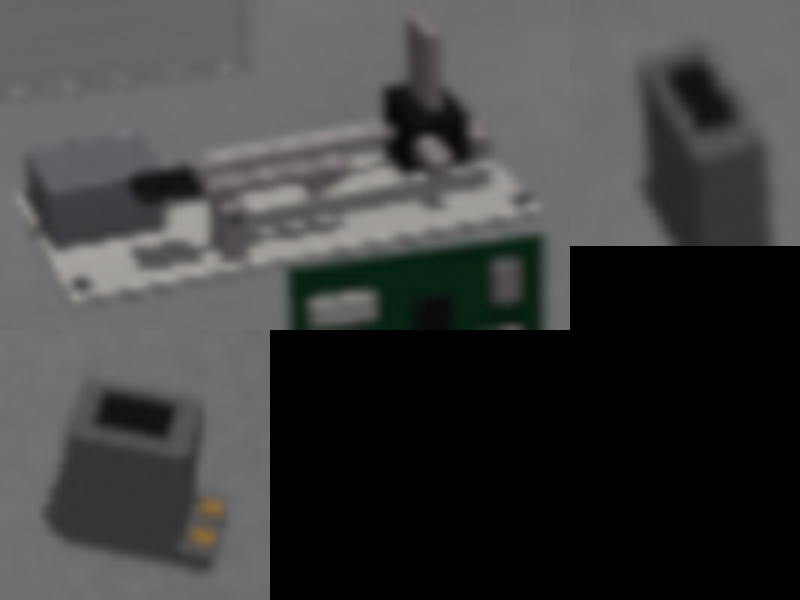

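The track's plate corners, the catch lever on the right (world −y) and the relay windows can all be read off. The thick relay's foot points to +x/−y and the slim one's to −y.

```bash
python3 - <<'E'
from h import *
np.set_printoptions(precision=1,suppress=True)
a=ld('top0');b=ld('side0')
T=lambda x,y:(148+x/6-.4,170+y/6-.4)
pl=np.array([onz(a,T(*p),6) for p in [(25,57),(278,27),(327,550),(70,580)]]);print(pl)
loc=np.array([[-20,-50],[-20,58],[202,58],[202,-50]],float)
# rigid fit
def fit(L,W):
    lc,wc=L.mean(0),W.mean(0);H=(L-lc).T@(W-wc);th=np.arctan2(H[0,1]-H[1,0],H[0,0]+H[1,1])
    Rm=np.array([[np.cos(th),-np.sin(th)],[np.sin(th),np.cos(th)]]);t=wc-Rm@lc;return th,t,(Rm@L.T).T+t-W
th,t,e=fit(loc,pl[:,:2]);print('track',th,t,e)
A=lambda x,y:(365+x/8-.45,175+y/8-.45)
B=lambda x,y:(315+x/6-.4,290+y/6-.4)
for p,q in [((255,165),(90,53)),((308,68),(205,70)),((385,118),(192,130)),((328,218),(70,102)),((323,145),(135,85))]:
    print('thick',tri((a,A(*p)),(b,B(*q))),onz(a,A(*p),44),onz(b,B(*q),44))
A2=lambda x,y:(365+x/8-.45,250+y/8-.45); B2=lambda x,y:(220+x/8.2-.45,290+y/8.2-.45)
for p,q in [((85,100),(70,65)),((150,117),(130,97))]:
    print('slim',tri((a,A2(*p)),(b,B2(*q))),onz(a,A2(*p),44),onz(b,B2(*q),44))
for q in [(70,65),(135,45),(195,135),(130,155)]: print(onz(b,B2(*q),44))
for n,p in dict(board=(386,307),spool=(470,222),cap=(495,296),hs=(465,372)).items(): print(n,onz(a,np.array(p)*.7,40))
E
```

```text
[[624.3 311.5   6. ]
 [637.9 205.9   6. ]
 [421.5 179.1   6. ]
 [408.  284.2   6. ]]
track -3.0163267333097585 [612.7 260.5] [[ 2.   1.1]
 [ 1.9 -0.5]
 [-2.  -1.4]
 [-1.9  0.7]]
thick [ 583.1 -288.1   41.1] [ 584.2 -287.9   44. ] [ 580.1 -291.2   44. ]
thick [ 612.9 -304.4   41. ] [ 613.6 -304.1   44. ] [ 610.  -307.5   44. ]
thick [ 598.6 -327.3   41.1] [ 598.7 -326.7   44. ] [ 596.5 -330.1   44. ]
thick [ 567.9 -309.2   43.7] [ 568.5 -309.3   44. ] [ 567.1 -309.4   44. ]
thick [ 589.2 -307.8   43.9] [ 590.4 -308.1   44. ] [ 587.8 -307.9   44. ]
slim [ 416.2 -235.8   39.3] [ 424.9 -235.8   44. ] [ 407.  -240.6   44. ]
slim [ 418.9 -254.5   44.3] [ 420.2 -254.7   44. ] [ 417.7 -254.1   44. ]
[ 407.  -240.6   44. ]
[ 421.8 -237.8   44. ]
[ 428.9 -269.5   44. ]
[ 414.4 -272.    44. ]
board [534.   12.8  40. ]
spool [ 680.5 -127.7   40. ]
cap [ 554.5 -169.5   40. ]
hs [ 427.3 -119.5   40. ]
```

Request:
{"op": "play_rows", "data": {
  "plan": [
    [35, -19, 0, 0, 0, -0.09, 1],
    [35, -19, 0, 0, 0, -0.09, 1],
    [35, -19, 0, 0, 0, -0.09, 1],
    [35, -19, 0, 0, 0, -0.09, 1],
    [35, -19, 0, 0, 0, -0.09, 1]
  ]
}}

```text
time_s: 0.57
eef_pos: [315.5, 408.7, 229.9]
ee_rot: [-0.002, 0.356, 0.935, -0.001]
force: [0.3, 0.4, -0.3]
grip_width: 0.998
```

Request:
{"op": "play_rows", "data": {
  "plan": [
    [35, -19, 0, 0, 0, -0.09, 1],
    [35, -19, 0, 0, 0, -0.09, 1],
    [35, -19, 0, 0, 0, -0.09, 1],
    [35, -19, 0, 0, 0, -0.09, 1],
    [35, -19, 0, 0, 0, -0.09, 1]
  ]
}}

```text
time_s: 0.98
eef_pos: [497.5, 306.9, 229.3]
ee_rot: [-0.002, 0.565, 0.825, -0.001]
force: [-0.9, 1.4, -0.3]
grip_width: 1.0
```

Request:
{"op": "play_rows", "data": {
  "plan": [
    [30, -15, 0, 0, 0, -0.085, 1],
    [30, -15, 0, 0, 0, -0.08, 1],
    [10, -5, 0, 0, 0, -0.08, 1],
    [0, 0, 0, 0, 0, 0, 1]
  ]
}}

```text
time_s: 1.32
eef_pos: [575.9, 263.8, 226.4]
ee_rot: [-0.003, 0.671, 0.742, -0.002]
force: [-0.2, -0.2, -0.4]
grip_width: 1.0
```

```bash
python3 - <<'E'
from h import *
d=cap('wrist','w1'); cv2.imwrite('pics/v5.png',cv2.resize(d['img'],(800,600),interpolation=cv2.INTER_CUBIC))
s=sense();print(s['eef_pos'],s['ee_rot'],ray(d,(280,210)))
E
```

```text
[574.96629803 264.27389462 226.3108542 ] [-0.0028317   0.66895351  0.74329589 -0.00209769] (array([569.27621383, 334.50139159, 368.03789584]), array([ 0.04332047, -0.29453096, -0.9549949 ]))
```

View pics/v5.png

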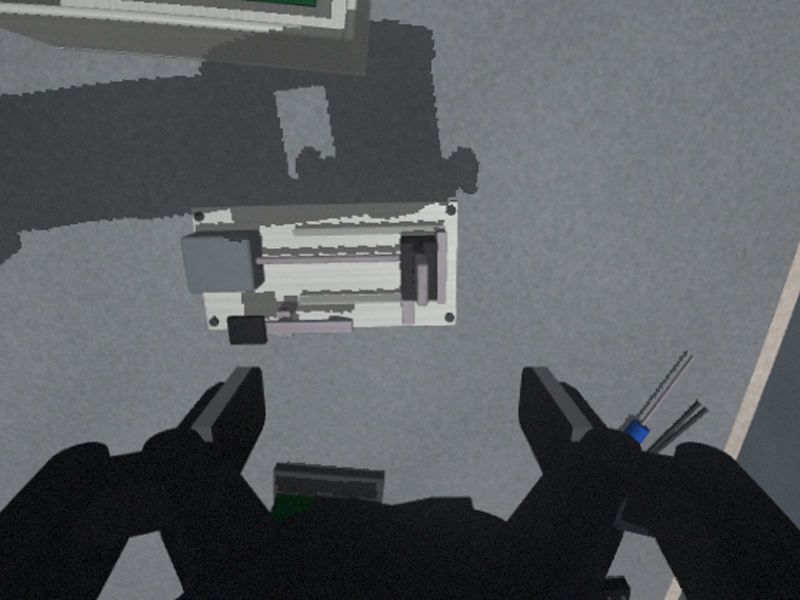

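The wrist view shows the plate corners at (457,201), (457,325), (208,329) and (192,211), the handle strip at (415-428, 250-305), and the pad at (247,330).

```bash
cat >> h.py <<'E'
def fit(L,W):
    lc,wc=L.mean(0),W.mean(0);H=(L-lc).T@(W-wc);th=np.arctan2(H[0,1]-H[1,0],H[0,0]+H[1,1])
    Rm=np.array([[np.cos(th),-np.sin(th)],[np.sin(th),np.cos(th)]]);t=wc-Rm@lc;return th,t,(Rm@L.T).T+t-W
def t2w(th,t,p):
    c,s=np.cos(th),np.sin(th); return np.array([c*p[0]-s*p[1]+t[0],s*p[0]+c*p[1]+t[1],p[2]])
E
python3 - <<'E'
from h import *
np.set_printoptions(precision=1,suppress=True)
d=ld('w1'); f=lambda x,y:(x*.7-.15,y*.7-.15)
pl=np.array([onz(d,f(*p),6) for p in [(457,201),(457,325),(208,329),(192,211)]])
loc=np.array([[-20,-50],[-20,58],[202,58],[202,-50]],float)
for sel in ([0,1,2,3],[0,1,2]):
    th,t,e=fit(loc[sel],pl[sel,:2]);print(th,t,e)
for th,t in ((th,t),(-3.016,[612.7,260.5])):
  for p in [(10,-15,82),(18,-15,82),(10,15,82),(18,15,82),(137,32,48),(137,56,48),(167,56,48),(167,32,48),(144,25,38),(202,-50,6)]:
    print(p,t2w(th,t,p),proj(d,t2w(th,t,p))/.7, proj(ld('top0'),t2w(th,t,p))/.7)
i=d['img'][130:245,120:330]
cv2.imwrite('pics/v6.png',cv2.resize(i,None,fx=3.8,fy=3.8,interpolation=cv2.INTER_CUBIC))
E
```

```text
-3.0136795799790406 [610.7 260. ] [[ 1.4  0.3]
 [-0.1 -0.2]
 [ 0.4 -1.7]
 [-1.7  1.6]]
-3.017457692740429 [610.3 260.3] [[ 1.1  0.6]
 [-0.8  0. ]
 [-0.3 -0.6]]
(10, -15, 82) [598.5 273.9  82. ] [[428.5 263.1]] [[226.3 263.5]]
(18, -15, 82) [590.5 272.9  82. ] [[416.5 263.4]] [[226.7 268.3]]
(10, 15, 82) [602.2 244.2  82. ] [[428.5 305.7]] [[244.5 261.5]]
(18, 15, 82) [594.3 243.2  82. ] [[416.8 306. ]] [[244.9 266.3]]
(137, 32, 48) [478.3 211.6  48. ] [[262.4 316.2]] [[266.  338.6]]
(137, 56, 48) [481.2 187.8  48. ] [[265.6 344.7]] [[280.3 337. ]]
(167, 56, 48) [451.5 184.   48. ] [[228.6 345.3]] [[282.  354.9]]
(167, 32, 48) [448.5 207.9  48. ] [[224.6 317. ]] [[267.7 356.6]]
(144, 25, 38) [470.5 217.6  38. ] [[256.4 304. ]] [[263.5 343.5]]
(202, -50, 6) [403.6 284.9   6. ] [[189.3 207.3]] [[227.  382.9]]
(10, -15, 82) [600.9 274.1  82. ] [[432.1 263.2]] [[226.2 262.1]]
(18, -15, 82) [593.  273.1  82. ] [[420.1 263.5]] [[226.6 266.9]]
(10, 15, 82) [604.7 244.4  82. ] [[432.  305.8]] [[244.4 260. ]]
(18, 15, 82) [596.7 243.4  82. ] [[420.4 306.1]] [[244.8 264.8]]
(137, 32, 48) [480.8 211.6  48. ] [[265.6 316.5]] [[266.  337.1]]
(137, 56, 48) [483.8 187.8  48. ] [[268.8 344.9]] [[280.3 335.4]]
(167, 56, 48) [454. 184.  48.] [[231.8 345.6]] [[282.1 353.4]]
(167, 32, 48) [451.  207.8  48. ] [[227.8 317.3]] [[267.7 355. ]]
(144, 25, 38) [473.  217.7  38. ] [[259.5 304.3]] [[263.5 342. ]]
(202, -50, 6) [406.  284.8   6. ] [[192.1 207.7]] [[227.1 381.5]]
```

View pics/v6.png

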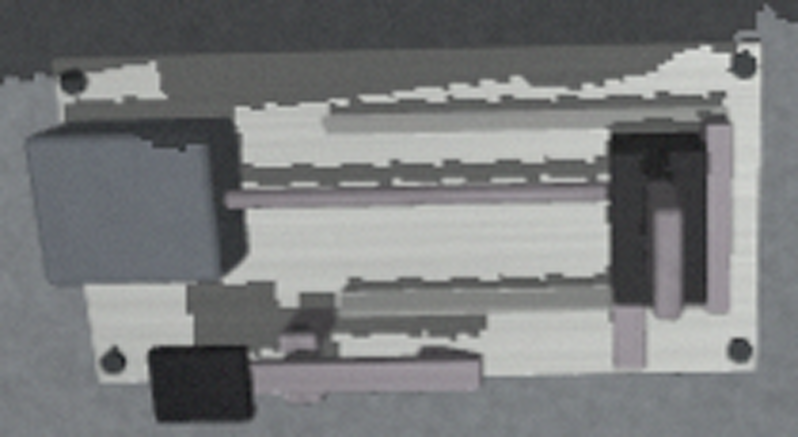

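Request:
{"op": "play_rows", "data": {
  "plan": [
    [11, -3, -20, 0, 0, 0.01, 1],
    [11, -3, -30, 0, 0, 0.01, 1],
    [0, 0, -40, 0, 0, 0, 1],
    [0, 0, -40, 0, 0, 0, 1],
    [0, 0, -30, 0, 0, 0, 1]
  ]
}}

```text
time_s: 1.78
eef_pos: [595.6, 263.2, 69.9]
ee_rot: [0.001, 0.653, 0.757, 0.005]
force: [0.5, -0.4, -1.0]
grip_width: 1.001
```

Request:
{"op": "play_rows", "data": {
  "plan": [
    [0, 0, -12, 0, 0, 0, 0.6],
    [0, 0, 0, 0, 0, 0, 0.2],
    [0, 0, 0, 0, 0, 0, 0]
  ]
}}

```text
time_s: 2.03
eef_pos: [588.4, 265.4, 50.5]
ee_rot: [-0.003, 0.649, 0.761, -0.001]
force: [-0.2, 0.3, -0.2]
grip_width: 0.604
```

Request:
{"op": "play_rows", "data": {
  "plan": [
    [8, -7, 0, 0, 0, -0.03, 0],
    [0, 0, 0, 0, 0, 0, 0],
    [0, 0, 0, 0, 0, 0, 0]
  ]
}}

```text
time_s: 2.28
eef_pos: [597.4, 259.5, 54.6]
ee_rot: [-0.001, 0.66, 0.751, 0.001]
force: [-0.2, 0.1, -0.7]
grip_width: 0.5
```

Request:
{"op": "play_rows", "data": {
  "plan": [
    [0, -1, -2, 0, 0, 0, -0.5],
    [0, 0, 0, 0, 0, 0, -1],
    [0, 0, 0, 0, 0, 0, -1],
    [0, 0, 0, 0, 0, 0, -1],
    [0, 0, 0, 0, 0, 0, -1]
  ],
  "grip_force": 60
}}

```text
time_s: 2.7
eef_pos: [596.7, 258.2, 55.3]
ee_rot: [-0.002, 0.66, 0.751, 0.001]
force: [0.9, 0.6, -3.9]
grip_width: 0.078
```

Request:
{"op": "play_rows", "data": {
  "plan": [
    [0, 0, 0, 0, 0, 0, -1],
    [0, 0, 0, 0, 0, 0, -1]
  ]
}}

```text
time_s: 2.87
eef_pos: [596.8, 258.3, 55.3]
ee_rot: [-0.002, 0.66, 0.751, 0.001]
force: [-1.7, 0.2, -0.6]
grip_width: 0.081
```

Request:
{"op": "play_rows", "data": {
  "plan": [
    [-15, -2, 0, 0, 0, 0, -1],
    [-15, -2, 0, 0, 0, 0, -1],
    [-15, -2, 0, 0, 0, 0, -1],
    [-15, -2, 0, 0, 0, 0, -1],
    [-10, -1, 0, 0, 0, 0, -1]
  ]
}}

```text
time_s: 3.28
eef_pos: [532.0, 250.2, 55.3]
ee_rot: [0.004, 0.661, 0.751, 0.01]
force: [9.2, -0.4, -7.3]
grip_width: 0.081
```

Request:
{"op": "play_rows", "data": {
  "plan": [
    [0, 0, 0, 0, 0, 0, -1]
  ]
}}

```text
time_s: 3.37
eef_pos: [531.3, 250.1, 55.3]
ee_rot: [0.004, 0.661, 0.751, 0.01]
force: [3.1, 0.9, -5.2]
grip_width: 0.081
```

Request:
{"op": "play_rows", "data": {
  "plan": [
    [-10, -1, 0, 0, 0, 0, -1],
    [0, 0, 0, 0, 0, 0, -1],
    [0, 0, 0, 0, 0, 0, -1]
  ]
}}

```text
time_s: 3.62
eef_pos: [523.6, 249.1, 55.3]
ee_rot: [0.005, 0.661, 0.75, 0.012]
force: [6.0, 2.1, -4.7]
grip_width: 0.083
```

Request:
{"op": "play_rows", "data": {
  "plan": [
    [-4, -0.5, 0, 0, 0, 0, -1],
    [0, 0, 0, 0, 0, 0, -1],
    [0, 0, 0, 0, 0, 0, -1]
  ]
}}

```text
time_s: 3.87
eef_pos: [522.6, 249.0, 55.3]
ee_rot: [0.005, 0.661, 0.75, 0.013]
force: [5.2, 2.1, -3.4]
grip_width: 0.081
```

Request:
{"op": "play_rows", "data": {
  "plan": [
    [-6, -0.5, 0, 0, 0, 0, -1],
    [0, 0, 0, 0, 0, 0, -1],
    [0, 0, 0, 0, 0, 0, -1]
  ]
}}

```text
time_s: 4.12
eef_pos: [520.9, 248.8, 55.3]
ee_rot: [0.007, 0.661, 0.75, 0.015]
force: [5.6, 2.3, -3.9]
grip_width: 0.075
```

Request:
{"op": "play_rows", "data": {
  "plan": [
    [0, 0, 0, 0, 0, 0, -0.6],
    [0, 0, 0, 0, 0, 0, -0.4],
    [0, 0, 0, 0, 0, 0, -0.2],
    [0, 0, 0, 0, 0, 0, -0.2]
  ]
}}

```text
time_s: 4.45
eef_pos: [523.3, 249.1, 55.9]
ee_rot: [0.007, 0.661, 0.75, 0.016]
force: [-0.9, -0.5, 0.3]
grip_width: 0.398
```

Request:
{"op": "play_rows", "data": {
  "plan": [
    [0, 0, 30, 0, 0, 0, -0.2],
    [0, 0, 40, 0, 0, 0, 0],
    [0, 0, 40, 0, 0, 0, 0.5],
    [0, 0, 30, 0, 0, 0, 1],
    [0, 0, 0, 0, 0, 0, 1]
  ]
}}

```text
time_s: 4.87
eef_pos: [520.2, 248.5, 200.5]
ee_rot: [0.005, 0.661, 0.75, 0.013]
force: [-0.4, 0.7, -0.1]
grip_width: 0.904
```

```bash
python3 - <<'E'
from h import *
s=sense();print(s['eef_pos'],s['ee_rot'],s['joints'])
d=cap('wrist','w2'); b=cap('top','top1')
th,t=-3.016,[610.8,260.2]
for x in (0,.07):
  for p in [(10,-15,82),(18,-15,82),(10,15,82),(18,15,82)]: 
    q=t2w(th,t,(p[0]+x*1e3,p[1],p[2])); print(x,proj(d,q)/.7,proj(b,q))
o=np.zeros((420,780,3),np.uint8);o[:,:560]=d['img'];o[:400,560:780]=cv2.resize(b['img'][170:270,150:205],(220,400),interpolation=cv2.INTER_CUBIC)
cv2.imwrite('pics/v7.png',o)
E
```

```text
[520.21952392 248.48712155 200.46595503] [0.00515603 0.66110338 0.75016716 0.01284401] [0.23967594 0.43460713 1.40650297 0.00651501 1.27351689 0.11180086]
0 [[519.15668195 261.25558668]] [[158.44982932 184.25436616]]
0 [[506.32943388 261.30198218]] [[158.74302993 187.6160362 ]]
0 [[515.3788711  307.67226372]] [[171.17057747 182.78156921]]
0 [[502.92331035 307.78144122]] [[171.47403197 186.1430725 ]]
0.07 [[405.6225679  261.74631891]] [[161.03303632 213.85226119]]
0.07 [[392.50063397 261.8145272 ]] [[161.33081901 217.26134985]]
0.07 [[405.19251135 308.60116728]] [[173.84387615 212.37808421]]
0.07 [[392.46347959 308.70317749]] [[174.15200824 215.78702669]]
```

View pics/v7.png

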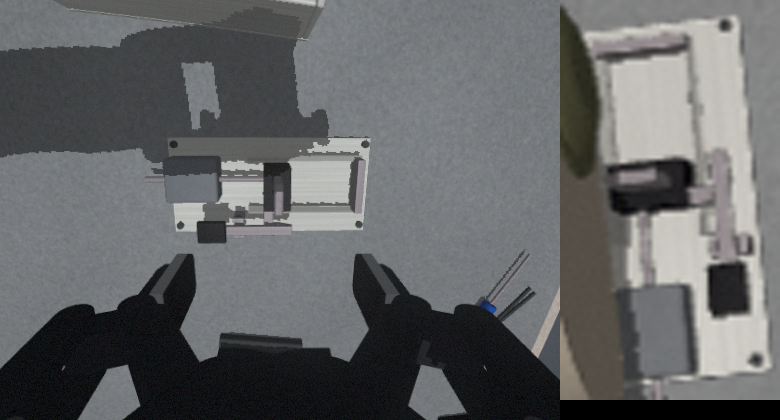

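The wrist view shows the follower latched with the handle at (275-283, 190), which matches the 0.070 prediction. Next I fix the tool's tilt and go to the thick relay.

Request:
{"op": "play_rows", "data": {
  "plan": [
    [5, -38, 5, -0.013, 0.025, -0.045, 1],
    [5, -40, 0, 0, 0, -0.048, 1],
    [5, -40, 0, 0, 0, -0.048, 1],
    [5, -40, 0, 0, 0, -0.048, 1],
    [5, -40, 0, 0, 0, -0.048, 1]
  ]
}}

```text
time_s: 5.38
eef_pos: [538.8, 49.8, 192.5]
ee_rot: [-0.008, 0.744, 0.668, -0.008]
force: [-0.6, 0.1, 0.8]
grip_width: 0.999
```

Request:
{"op": "play_rows", "data": {
  "plan": [
    [5, -40, 0, 0, 0, -0.048, 1],
    [5, -40, 0, 0, 0, -0.048, 1],
    [5, -40, 0, 0, 0, -0.048, 1],
    [5, -40, 0, 0, 0, -0.048, 1],
    [5, -40, 0, 0, 0, -0.048, 1]
  ]
}}

```text
time_s: 5.8
eef_pos: [559.3, -157.5, 183.4]
ee_rot: [-0.016, 0.822, 0.569, -0.011]
force: [-0.0, -0.6, 0.2]
grip_width: 1.0
```

Request:
{"op": "play_rows", "data": {
  "plan": [
    [8, -38, 5, -0.014, -0.036, -0.045, 1],
    [8, -38, 4, 0, 0, -0.045, 1],
    [8, -37, 4, 0, 0, -0.045, 1],
    [6, -30, 4, 0, 0, -0.045, 1],
    [0, 0, 0, 0, 0, 0, 1]
  ]
}}

```text
time_s: 6.22
eef_pos: [585.0, -313.7, 189.1]
ee_rot: [-0.008, 0.875, 0.485, -0.003]
force: [-1.0, 0.6, -0.8]
grip_width: 1.001
```

```bash
python3 - <<'E'
from h import *
s=sense();print(s['eef_pos'],s['ee_rot'])
d=cap('wrist','w3'); print(proj(d,[[590,-307,44],[419,-254,44]]))
cv2.imwrite('pics/v8.png',cv2.resize(d['img'],(800,600),interpolation=cv2.INTER_CUBIC))
E
```

```text
[ 584.98953628 -313.6894562   189.06916723] [-0.00771276  0.87467996  0.4846302  -0.00300869]
[[276.81460265 183.55283189]
 [107.4694296  227.06291753]]
```

View pics/v8.png

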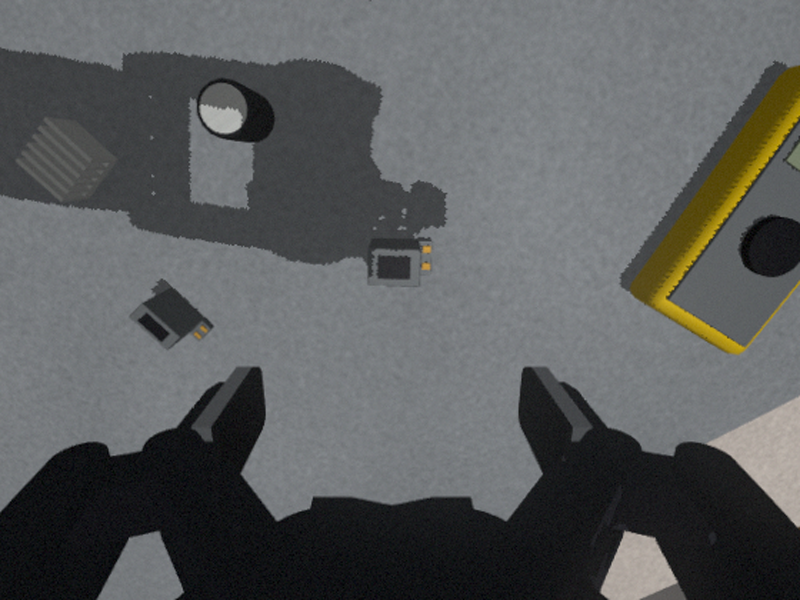

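The wrist view shows the thick relay's top face at (369-420, 250-287) with its foot to the right, and the slim one's centred at (155,326) with its foot at (200,330).

```bash
python3 - <<'E'
from h import *
np.set_printoptions(precision=1,suppress=True)
d=ld('w3');f=lambda x,y:(x*.7-.15,y*.7-.15)
for n,c in dict(thick=[(369,250),(420,249),(419,287),(369,286),(393.5,267)],slim=[(129,319),(169,348),(185,330),(145,303),(154,327)]).items():
    P=np.array([onz(d,f(*p),44) for p in c]);print(n,P,P[:4].mean(0),[np.degrees(np.arctan2(*(P[j]-P[i])[1::-1])) for i,j in ((0,1),(3,2),(0,3),(1,2))])
a=ld('top0');b=ld('side0')
print(tri((a,(404.9,192.7)),(b,(337.1,303.8)),(d,f(393.5,267))))
print(tri((a,(383.3,264.2)),(b,(235.4,301.4)),(d,f(155,326))))
E
```

```text
thick [[ 579.4 -290.4   44. ]
 [ 608.6 -307.8   44. ]
 [ 594.5 -329.9   44. ]
 [ 565.9 -311.3   44. ]
 [ 587.1 -308.9   44. ]] [ 587.1 -309.9   44. ] [np.float64(-30.718169748876907), np.float64(-32.961925204670024), np.float64(-122.85927738552505), np.float64(-122.48930561707289)]
slim [[ 406.1 -241.1   44. ]
 [ 416.7 -273.8   44. ]
 [ 436.  -269.2   44. ]
 [ 424.4 -238.2   44. ]
 [ 417.9 -255.5   44. ]] [ 420.8 -255.6   44. ] [np.float64(-72.12846432701548), np.float64(-69.42023330311412), np.float64(9.013365093205564), np.float64(13.355915337067092)]
[ 588.3 -308.3   44.8]
[ 419.  -254.9   44.2]
```

Request:
{"op": "play_rows", "data": {
  "plan": [
    [3, 5, -30, -0.01, -0.013, 0, 1],
    [0, 0, -40, 0, 0, 0, 1],
    [0, 0, -35, 0, 0, 0, 1],
    [0, 0, 0, 0, 0, 0, 1]
  ]
}}

```text
time_s: 6.6
eef_pos: [586.0, -301.9, 75.8]
ee_rot: [-0.004, 0.873, 0.487, -0.0]
force: [-0.2, 1.3, -1.8]
grip_width: 0.997
```

Request:
{"op": "play_rows", "data": {
  "plan": [
    [2, -7, -20, -0.006, -0.004, 0, 1],
    [0, 0, -20, 0, 0, 0, 0.6],
    [0, 0, -10, 0, 0, 0, 0.4],
    [0, 0, 0, 0, 0, 0, 0.4]
  ]
}}

```text
time_s: 6.93
eef_pos: [588.0, -304.6, 25.2]
ee_rot: [-0.002, 0.872, 0.49, -0.001]
force: [-0.9, 0.4, -0.5]
grip_width: 0.698
```

Request:
{"op": "play_rows", "data": {
  "plan": [
    [0, -4.5, -10, 0, 0, -0.015, 0.4],
    [0, 0, 0, 0, 0, 0, 0.2],
    [0, 0, 0, 0, 0, 0, 0.2]
  ]
}}

```text
time_s: 7.18
eef_pos: [589.4, -309.2, 18.0]
ee_rot: [-0.001, 0.876, 0.483, 0.0]
force: [0.0, 0.3, 0.9]
grip_width: 0.599
```

Request:
{"op": "play_rows", "data": {
  "plan": [
    [-1, 0, -2, 0, 0, 0, 0],
    [0, 0, 0, 0, 0, 0, -0.3],
    [0, 0, 0, 0, 0, 0, -0.6],
    [0, 0, 0, 0, 0, 0, -0.6],
    [0, 0, 0, 0, 0, 0, -0.6]
  ],
  "grip_force": 40
}}

```text
time_s: 7.6
eef_pos: [589.3, -310.0, 18.9]
ee_rot: [0.001, 0.876, 0.483, 0.001]
force: [-0.1, 0.6, -1.4]
grip_width: 0.414
```

Request:
{"op": "play_rows", "data": {
  "plan": [
    [0, 0, 0, 0, 0, 0, -1],
    [0, 0, 8, 0, 0, 0, -1],
    [0, 0, 0, 0, 0, 0, -1]
  ]
}}

```text
time_s: 7.85
eef_pos: [589.2, -309.9, 27.5]
ee_rot: [0.001, 0.876, 0.483, 0.001]
force: [0.3, -0.0, -0.2]
grip_width: 0.413
```

Request:
{"op": "play_rows", "data": {
  "plan": [
    [0, 0, 30, 0, 0, 0, -1],
    [0, 0, 40, 0, 0, 0, -1],
    [0, 0, 40, 0, 0, 0, -1],
    [0, 0, 40, 0, 0, 0, -1],
    [0, 0, 0, 0, 0, 0, -1]
  ]
}}

```text
time_s: 8.27
eef_pos: [586.7, -308.1, 182.5]
ee_rot: [-0.001, 0.876, 0.483, -0.0]
force: [1.0, -0.6, 0.6]
grip_width: 0.411
```

Request:
{"op": "play_rows", "data": {
  "plan": [
    [0, 30, 3, 0, 0, -0.06, -1],
    [0, 40, 1, 0, 0, -0.06, -1],
    [0, 40, 1, 0, 0, -0.06, -1],
    [0, 40, 1, 0, 0, -0.06, -1],
    [0, 40, 1, 0, 0, -0.06, -1]
  ]
}}

```text
time_s: 8.68
eef_pos: [585.4, -120.0, 192.9]
ee_rot: [0.003, 0.942, 0.336, 0.002]
force: [1.0, 1.3, -0.9]
grip_width: 0.413
```

Request:
{"op": "play_rows", "data": {
  "plan": [
    [0, 40, 1, 0, 0, -0.06, -1],
    [0, 40, 1, 0, 0, -0.06, -1],
    [0, 40, 1, 0, 0, -0.06, -1],
    [0, 40, 1, 0, 0, -0.06, -1],
    [0, 40, 1, 0, 0, -0.06, -1]
  ]
}}

```text
time_s: 9.1
eef_pos: [583.5, 88.6, 199.5]
ee_rot: [0.004, 0.983, 0.183, 0.003]
force: [0.4, -0.7, -2.1]
grip_width: 0.414
```

Request:
{"op": "play_rows", "data": {
  "plan": [
    [2, 40, 0, 0.007, 0.007, -0.06, -1],
    [2, 40, -5, 0, 0, -0.06, -1],
    [2, 40, -10, 0, 0, -0.06, -1],
    [3, 30, -10, 0, 0, -0.06, -1],
    [0, 15, 0, 0, 0, 0, -1]
  ]
}}

```text
time_s: 9.52
eef_pos: [590.5, 264.3, 175.8]
ee_rot: [-0.0, 0.998, 0.058, 0.002]
force: [-0.3, -0.7, -1.2]
grip_width: 0.413
```

Request:
{"op": "play_rows", "data": {
  "plan": [
    [0, 0, 0, 0, 0, 0, -1]
  ]
}}

```text
time_s: 9.6
eef_pos: [589.7, 267.6, 175.3]
ee_rot: [-0.001, 0.998, 0.06, 0.002]
force: [0.1, -0.2, -1.3]
grip_width: 0.412
```

Request:
{"op": "play_rows", "data": {
  "plan": [
    [2.5, -5, -20, -0.002, 0.004, 0.005, -1],
    [0, 0, -35, 0, 0, 0, -1],
    [0, 0, -35, 0, 0, 0, -1],
    [0, 0, -10, 0, 0, 0, -1],
    [0, 0, 0, 0, 0, 0, -1]
  ]
}}

```text
time_s: 10.02
eef_pos: [592.9, 261.9, 74.6]
ee_rot: [-0.0, 0.998, 0.064, 0.003]
force: [0.7, -0.1, -0.2]
grip_width: 0.412
```

Request:
{"op": "play_rows", "data": {
  "plan": [
    [-0.5, 1, -15, 0, 0.006, 0, -1],
    [0, 0, -12, 0, 0, 0, -1],
    [0, 0, 0, 0, 0, 0, -1]
  ]
}}

```text
time_s: 10.27
eef_pos: [594.2, 262.1, 49.2]
ee_rot: [-0.001, 0.998, 0.064, 0.002]
force: [0.2, 0.3, -1.4]
grip_width: 0.413
```

Request:
{"op": "play_rows", "data": {
  "plan": [
    [-2, 1, -10, 0, 0.003, 0, -1],
    [0, 0, -5, 0, 0, 0, -1],
    [0, 0, 0, 0, 0, 0, -1]
  ]
}}

```text
time_s: 10.52
eef_pos: [593.3, 263.3, 34.8]
ee_rot: [-0.001, 0.998, 0.064, 0.002]
force: [0.4, -0.3, -0.6]
grip_width: 0.413
```

```bash
python3 - <<'E'
from h import *
s=sense();print(s['eef_pos'],s['ee_rot'],s['force'])
d=cap('wrist','w4'); b=cap('side','s4')
a=d['img'][40:330,130:400]; c=b['img'][150:225,190:300]
o=np.zeros((600,800,3),np.uint8); o[:580,:540]=cv2.resize(a,None,fx=2,fy=2); c=cv2.resize(b['img'][150:225,225:290],None,fx=4,fy=4); o[:300,540:800]=c
cv2.imwrite('pics/v9.png',o)
E
```

```text
[593.26873858 263.34555092  34.82294476] [-0.00105556  0.99797625  0.06354581  0.00205383] [ 0.39842589 -0.3186879  -0.60170241]
```

View pics/v9.png

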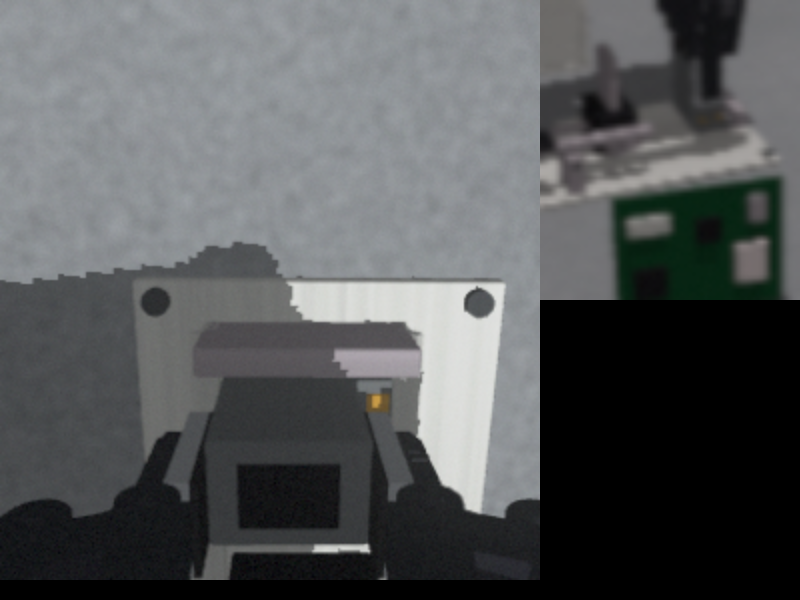

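The wrist view shows the relay over the channel: case (208-375, 380-545), and foot contact at (377,402), inside the right wall (393-418) and clear of the end stop. I'll lower it.

Request:
{"op": "play_rows", "data": {
  "plan": [
    [0, 0, -5, 0, 0.003, 0, -1],
    [0, 0, -3, 0, 0, 0, -1],
    [0, 0, -1, 0, 0, 0, -1],
    [0, 0, 0, 0, 0, 0, -1]
  ]
}}

```text
time_s: 10.95
eef_pos: [594.2, 263.7, 27.1]
ee_rot: [-0.001, 0.998, 0.064, 0.002]
force: [0.1, 1.6, -0.9]
grip_width: 0.409
```

Request:
{"op": "play_rows", "data": {
  "plan": [
    [-1, 0, -2, 0, 0.002, 0, -1],
    [0, 0, -1, 0, 0, 0, -1],
    [0, 0, 0, 0, 0, 0, -1]
  ]
}}

```text
time_s: 11.2
eef_pos: [593.2, 263.7, 23.9]
ee_rot: [-0.002, 0.998, 0.064, 0.001]
force: [0.1, -0.2, -1.2]
grip_width: 0.417
```

Request:
{"op": "play_rows", "data": {
  "plan": [
    [0, 0, 0, 0, 0, 0, -0.1],
    [0, 0, 0, 0, 0, 0, 0.1],
    [0, 0, 0, 0, 0, 0, 0.2],
    [0, 0, 0, 0, 0, 0, 0.2]
  ]
}}

```text
time_s: 11.53
eef_pos: [593.6, 263.8, 24.6]
ee_rot: [-0.002, 0.998, 0.064, 0.002]
force: [-0.9, 0.5, -0.3]
grip_width: 0.6
```

Request:
{"op": "play_rows", "data": {
  "plan": [
    [0, 0, 20, 0, 0, 0, 0.2],
    [0, 0, 40, 0, 0, 0, 0.4],
    [0, 0, 40, 0, 0, 0, 1],
    [0, 0, 40, 0, 0, 0, 1],
    [0, 0, 30, 0, 0, 0, 1]
  ]
}}

```text
time_s: 11.95
eef_pos: [588.5, 262.4, 193.3]
ee_rot: [-0.0, 0.998, 0.064, -0.006]
force: [-0.4, 0.5, -0.1]
grip_width: 0.997
```

```bash
python3 - <<'E'
from h import *
s=sense();print(s['eef_pos'],s['ee_rot'],s['force'])
d=cap('wrist','w5'); b=cap('side','s5')
o=np.zeros((420,800,3),np.uint8); o[:,:560]=d['img']; o[:240,560:800]=cv2.resize(b['img'][145:205,230:290],None,fx=4,fy=4)
cv2.imwrite('pics/v10.png',o)
th,t=-3.016,np.array([610.8,260.2])
for n,p in dict(stopL=(0,0,32)).items(): print(proj(d,t2w(th,t,p)))
for x,y in [(-13,-18),(13,-18),(13,18),(-13,18)]: print(proj(d,t2w(th,t,(18+x,-5+y,50))))
E
```

```text
[588.54821867 262.44813217 193.27655168] [-2.57461958e-04  9.97960042e-01  6.35397698e-02 -6.19560933e-03] [-0.41056273  0.49574811 -0.1026811 ]
[[278.16627493 165.17312089]]
[[253.98762908 173.66088806]]
[[254.46415827 200.11564254]]
[[291.6449701  200.17538541]]
[[292.14659361 173.71775097]]
```

View pics/v10.png

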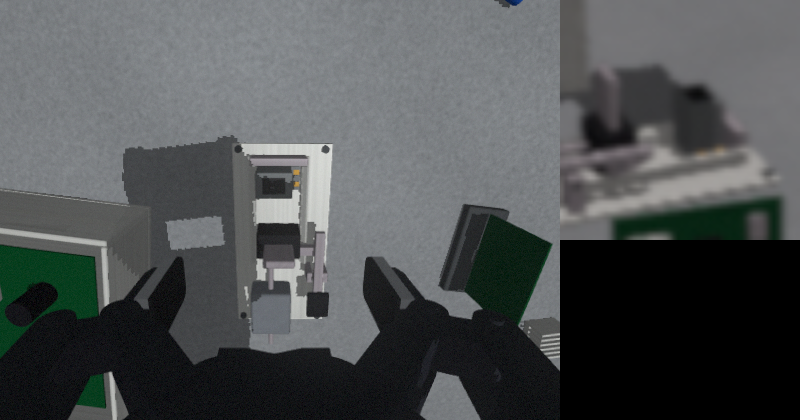

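The relay stands upright in the channel, foot on the catch side, with its top face at about (256-292, 175-198). The follower is still latched. Now the slim relay.

Request:
{"op": "play_rows", "data": {
  "plan": [
    [-12, -37, 2, 0, -0.012, 0.009, 1],
    [-12, -37, 1, 0, 0, 0.009, 1],
    [-12, -37, 1, 0, 0, 0.009, 1],
    [-12, -37, 1, 0, 0, 0.009, 1],
    [-12, -37, 1, 0, 0, 0.009, 1]
  ]
}}

```text
time_s: 12.47
eef_pos: [527.1, 77.9, 199.0]
ee_rot: [-0.001, 0.996, 0.092, 0.004]
force: [0.3, 0.3, -0.7]
grip_width: 1.003
```

Request:
{"op": "play_rows", "data": {
  "plan": [
    [-12, -37, 2, 0, 0, 0.009, 1],
    [-12, -37, 1, 0, 0, 0.009, 1],
    [-12, -37, 1, 0, 0, 0.009, 1],
    [-12, -37, 1, 0, 0, 0.009, 1],
    [-12, -37, 1, 0, 0, 0.009, 1]
  ]
}}

```text
time_s: 12.88
eef_pos: [461.3, -114.4, 203.4]
ee_rot: [-0.002, 0.993, 0.116, 0.003]
force: [0.9, -0.6, 0.7]
grip_width: 0.999
```

Request:
{"op": "play_rows", "data": {
  "plan": [
    [-11, -37, -5, 0, 0.006, 0.01, 1],
    [-11, -37, -10, 0, 0, 0.01, 1],
    [-10, -35, -10, 0, 0, 0.01, 1],
    [-8, -30, -5, 0, 0, 0, 1],
    [0, 0, 0, 0, 0, 0, 1]
  ]
}}

```text
time_s: 13.3
eef_pos: [415.3, -265.0, 171.3]
ee_rot: [-0.001, 0.992, 0.129, 0.001]
force: [0.3, 0.1, -0.5]
grip_width: 0.999
```

```bash
python3 - <<'E'
from h import *
s=sense();print(s['eef_pos'],s['ee_rot'],s['force'])
d=cap('wrist','w6');p=proj(d,[[419.5,-255,44]])[0];print(p)
x,y=int(p[0]),int(p[1]); x0,y0=max(0,x-50),max(0,y-38)
print(x0,y0);cv2.imwrite('pics/v11.png',cv2.resize(d['img'][y0:y0+75,x0:x0+100],None,fx=8,fy=8,interpolation=cv2.INTER_CUBIC))
E
```

```text
[ 415.29286224 -265.00441942  171.29289217] [-9.58113493e-04  9.91621619e-01  1.29170868e-01  7.30760099e-04] [ 0.30127752  0.11452817 -0.48499072]
[263.64396001 190.00390988]
213 152
```

View pics/v11.png

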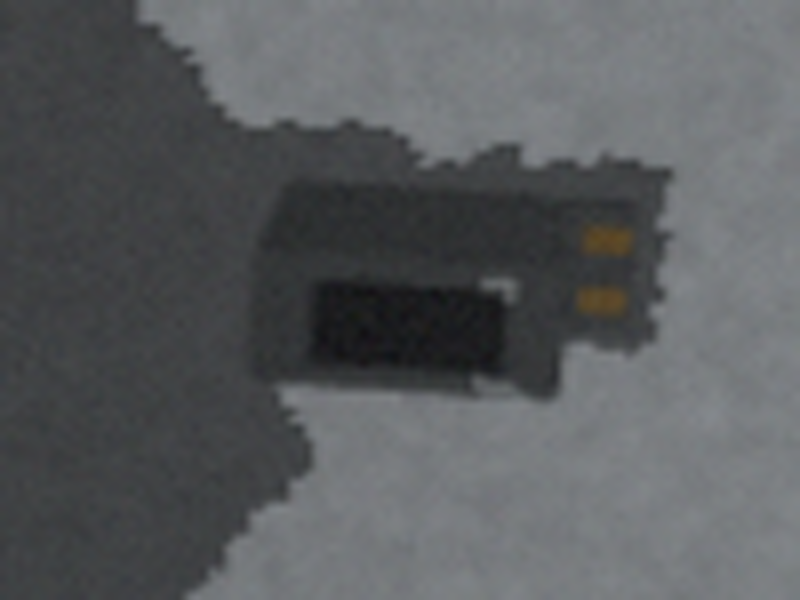

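The slim relay's top face corners are at about (257,255), (558,275), (555,398) and (255,378), window centre at (409,326), foot to the right.

```bash
python3 - <<'E'
from h import *
np.set_printoptions(precision=1,suppress=True)
d=ld('w6');f=lambda x,y:(213+x/8-.45,152+y/8-.45)
P=np.array([onz(d,f(*p),44) for p in [(257,255),(558,275),(555,398),(255,378),(409,326),(283,183),(560,198)]]);print(P,P[:4].mean(0))
for i,j in ((0,1),(3,2),(0,3),(1,2)): print(np.degrees(np.arctan2(*(P[j]-P[i])[1::-1])))
E
```

```text
[[ 421.  -237.    44. ]
 [ 427.5 -270.3   44. ]
 [ 413.5 -273.8   44. ]
 [ 407.  -240.1   44. ]
 [ 417.4 -255.6   44. ]
 [ 429.7 -237.9   44. ]
 [ 436.  -268.2   44. ]] [ 417.3 -255.3   44. ]
-79.04726575705229
-79.10197434971957
-167.61476019012557
-166.095390269577
```

Request:
{"op": "play_rows", "data": {
  "plan": [
    [2, 9.5, -20, 0, 0, -0.058, 1],
    [0, 0, -35, 0, 0, 0, 1],
    [0, 0, -35, 0, 0, 0, 1],
    [0, 0, -15, 0, 0, 0, 1],
    [0, 0, 0, 0, 0, 0, 0.6]
  ]
}}

```text
time_s: 13.77
eef_pos: [418.9, -250.2, 63.9]
ee_rot: [-0.0, 0.995, 0.099, 0.003]
force: [0.2, 0.5, 0.6]
grip_width: 0.883
```

Request:
{"op": "play_rows", "data": {
  "plan": [
    [-1.5, -5, -18, 0, 0.006, 0, 0.5],
    [0, 0, -15, 0, 0, 0, 0.4],
    [0, 0, 0, 0, 0, 0, 0.4]
  ]
}}

```text
time_s: 14.02
eef_pos: [418.9, -253.2, 31.7]
ee_rot: [0.0, 0.995, 0.101, 0.0]
force: [-0.9, 0.7, -0.1]
grip_width: 0.701
```

Request:
{"op": "play_rows", "data": {
  "plan": [
    [-1.5, -2, -10, 0, 0, 0, 0.3],
    [0, 0, -3, 0, 0, 0, 0.2],
    [0, 0, 0, 0, 0, 0, 0.2]
  ]
}}

```text
time_s: 14.27
eef_pos: [418.9, -255.2, 20.6]
ee_rot: [0.001, 0.995, 0.102, 0.001]
force: [0.2, 0.6, 0.9]
grip_width: 0.6
```

Request:
{"op": "play_rows", "data": {
  "plan": [
    [-1.5, 0, -1, 0, 0, 0, 0],
    [0, 0, 0, 0, 0, 0, -0.3],
    [0, 0, 0, 0, 0, 0, -0.6],
    [0, 0, 0, 0, 0, 0, -0.6],
    [0, 0, 0, 0, 0, 0, -1]
  ]
}}

```text
time_s: 14.68
eef_pos: [418.2, -255.8, 22.0]
ee_rot: [0.003, 0.995, 0.102, 0.003]
force: [0.4, 0.7, -1.1]
grip_width: 0.412
```

Request:
{"op": "play_rows", "data": {
  "plan": [
    [0, 0, 0, 0, 0, 0, -1],
    [0, 0, 20, 0, 0, 0, -1],
    [0, 0, 40, 0, 0, 0, -1],
    [0, 0, 40, 0, 0, 0, -1],
    [0, 0, 40, 0, 0, 0, -1]
  ]
}}

```text
time_s: 15.1
eef_pos: [414.1, -252.0, 159.5]
ee_rot: [-0.004, 0.995, 0.102, -0.003]
force: [1.4, -0.9, -0.6]
grip_width: 0.408
```

Request:
{"op": "play_rows", "data": {
  "plan": [
    [10, 30, 20, -0.007, -0.007, -0.006, -1],
    [11, 37, 15, 0, 0, -0.006, -1],
    [11, 37, 2, 0, 0, -0.006, -1],
    [11, 37, 1, 0, 0, -0.006, -1],
    [11, 37, 1, 0, 0, -0.006, -1]
  ]
}}

```text
time_s: 15.52
eef_pos: [470.3, -75.2, 210.7]
ee_rot: [0.007, 0.997, 0.08, 0.007]
force: [0.8, -0.1, -0.6]
grip_width: 0.409
```

Request:
{"op": "play_rows", "data": {
  "plan": [
    [11, 37, 1, 0, 0, -0.006, -1],
    [11, 37, 1, 0, 0, -0.006, -1],
    [11, 37, 1, 0, 0, -0.006, -1],
    [11, 37, 1, 0, 0, -0.006, -1],
    [11, 37, 1, 0, 0, -0.006, -1]
  ]
}}

```text
time_s: 15.93
eef_pos: [525.8, 120.0, 217.2]
ee_rot: [0.007, 0.998, 0.064, 0.008]
force: [0.6, -1.4, -0.0]
grip_width: 0.413
```

Request:
{"op": "play_rows", "data": {
  "plan": [
    [11, 37, -5, 0.013, 0.017, 0, -1],
    [11, 37, -15, 0, 0, 0, -1],
    [11, 35, -20, 0, 0, 0, -1],
    [8, 25, -15, 0, 0, 0, -1],
    [0, 0, 0, 0, 0, 0, -1]
  ]
}}

```text
time_s: 16.35
eef_pos: [566.6, 265.0, 161.4]
ee_rot: [-0.001, 0.998, 0.067, 0.001]
force: [-0.8, -0.8, -1.7]
grip_width: 0.414
```

Request:
{"op": "play_rows", "data": {
  "plan": [
    [2, -4, -20, 0, 0, -0.008, -1],
    [0, 0, -35, 0, 0, 0, -1],
    [0, 0, -30, 0, 0, 0, -1],
    [0, 0, 0, 0, 0, 0, -1]
  ]
}}

```text
time_s: 16.68
eef_pos: [568.2, 262.7, 73.6]
ee_rot: [-0.001, 0.998, 0.065, 0.002]
force: [-0.8, -0.3, -0.4]
grip_width: 0.416
```

Request:
{"op": "play_rows", "data": {
  "plan": [
    [-0.5, -2.5, -18, 0, 0.004, 0, -1],
    [0, 0, -6, 0, 0, 0, -1],
    [0, 0, 0, 0, 0, 0, -1]
  ]
}}

```text
time_s: 16.93
eef_pos: [568.5, 259.6, 51.7]
ee_rot: [-0.001, 0.998, 0.065, 0.001]
force: [0.3, 1.0, 0.0]
grip_width: 0.411
```

Request:
{"op": "play_rows", "data": {
  "plan": [
    [-0.5, 0.5, -10, 0, 0.002, 0, -1],
    [0, 0, -5, 0, 0, 0, -1],
    [0, 0, 0, 0, 0, 0, -1]
  ]
}}

```text
time_s: 17.18
eef_pos: [569.9, 260.5, 39.9]
ee_rot: [-0.001, 0.998, 0.065, 0.003]
force: [-1.1, -0.5, -0.5]
grip_width: 0.408
```

Request:
{"op": "play_rows", "data": {
  "plan": [
    [-2, 0, -7, 0, 0.004, 0, -1],
    [0, 0, -4, 0, 0, 0, -1],
    [0, 0, 0, 0, 0, 0, -1]
  ]
}}

```text
time_s: 17.43
eef_pos: [568.6, 260.7, 29.6]
ee_rot: [-0.002, 0.998, 0.065, 0.002]
force: [0.2, -0.5, -0.6]
grip_width: 0.415
```

Request:
{"op": "play_rows", "data": {
  "plan": [
    [-0.5, 0, -2.5, 0, 0.004, 0, -1],
    [0, 0, -1, 0, 0, 0, -1],
    [0, 0, 0, 0, 0, 0, -1]
  ]
}}

```text
time_s: 17.68
eef_pos: [568.5, 261.0, 26.9]
ee_rot: [-0.002, 0.998, 0.065, 0.0]
force: [0.5, 0.6, -0.5]
grip_width: 0.411
```

Request:
{"op": "play_rows", "data": {
  "plan": [
    [0, 0, 0, 0, 0, 0, -0.1],
    [0, 0, 0, 0, 0, 0, 0.1],
    [0, 0, 0, 0, 0, 0, 0.2],
    [0, 0, 0, 0, 0, 0, 0.2]
  ]
}}

```text
time_s: 18.02
eef_pos: [568.7, 261.1, 27.0]
ee_rot: [-0.002, 0.998, 0.065, 0.001]
force: [0.8, 0.0, 1.0]
grip_width: 0.597
```

Request:
{"op": "play_rows", "data": {
  "plan": [
    [0, 0, 20, 0, 0, 0, 0.2],
    [0, 0, 40, 0, 0, 0, 0.4],
    [0, 0, 40, 0, 0, 0, 0.6],
    [0, 0, 40, 0, 0, 0, 0.6],
    [0, 0, 30, 0, 0, 0, 0.2]
  ]
}}

```text
time_s: 18.43
eef_pos: [563.3, 259.5, 195.1]
ee_rot: [-0.0, 0.998, 0.065, -0.008]
force: [0.5, 0.3, -0.2]
grip_width: 0.675
```

```bash
python3 - <<'E'
from h import *
s=sense();print(s['eef_pos'],s['ee_rot'],s['force'],s['joints'])
d=cap('wrist','w7'); b=cap('side','s7')
o=np.zeros((600,800,3),np.uint8); i=d['img'][130:330,200:370]; o[:600,:510]=cv2.resize(i,None,fx=3,fy=3,interpolation=cv2.INTER_CUBIC); o[:290,510:800]=cv2.resize(b['img'][147:205,230:288],None,fx=5,fy=5)
cv2.imwrite('pics/v12.png',o)
th,t=-3.016,np.array([610.8,260.2])
for c,h in ((17,13),(42,8)):
  for x,y in [(-h,-18),(h,-18),(h,18),(-h,18)]: print(c,(proj(d,t2w(th,t,(c+x,-5+y,50)))-[200,130])*3)
print('pad',(proj(d,t2w(th,t,(152,44,48)))-[200,130])*3,t2w(th,t,(152,44,48)))
E
```

```text
[563.30448425 259.52938299 195.08330916] [-4.81004242e-04  9.97878810e-01  6.45931432e-02 -8.08547869e-03] [ 0.48277587  0.3205964  -0.22790021] [0.24151678 0.55967018 1.2260726  0.00386876 1.37160097 1.68223716]
17 [[162.31395276  43.51378218]]
17 [[163.57307815 126.7135034 ]]
17 [[277.51176182 127.13403457]]
17 [[279.27298611  43.93131051]]
42 [[163.76446599 139.13874982]]
42 [[164.52331961 187.86319418]]
42 [[276.19367954 188.28521705]]
42 [[277.24554969 139.55963374]]
pad [[356.03069439 461.78623639]] [465.50877279 197.50662479  48.        ]
```

View pics/v12.png

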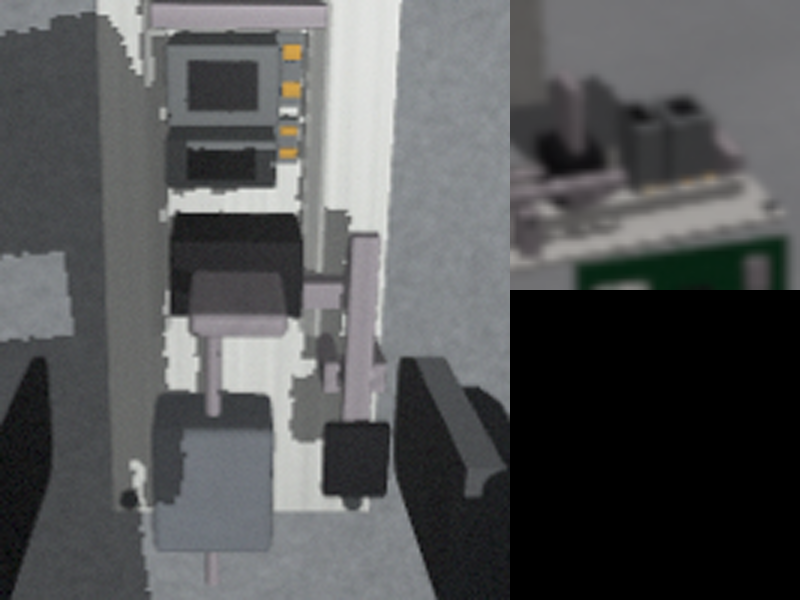

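Both relays stand upright, feet on the catch side: thick (167-302, 35-125) and slim (167-300, 127-187). The follower is still held and the pad is centred at (357,458), within about 1.5 mm of prediction. Now I press the pad with shut fingers.

Request:
{"op": "play_rows", "data": {
  "plan": [
    [-32, -20, 0, 0, -0.016, 0, -1],
    [-32, -20, 0, 0, 0, 0, -1],
    [-25, -17, -10, 0, 0, 0, -1],
    [0, 0, -30, 0, 0, 0, -1],
    [0, 0, 0, 0, 0, 0, -1]
  ]
}}

```text
time_s: 18.95
eef_pos: [472.4, 201.0, 152.1]
ee_rot: [-0.0, 0.998, 0.065, 0.003]
force: [-0.0, -0.3, -1.7]
grip_width: -0.003
```

Request:
{"op": "play_rows", "data": {
  "plan": [
    [-6, -3.5, -25, 0, 0.006, 0, -1],
    [0, 0, -35, 0, 0, 0, -1],
    [0, 0, -15, 0, 0, 0, -1],
    [0, 0, 0, 0, 0, 0, -1]
  ]
}}

```text
time_s: 19.28
eef_pos: [468.0, 197.9, 77.2]
ee_rot: [-0.001, 0.998, 0.065, 0.001]
force: [0.3, -0.1, -1.0]
grip_width: 0.002
```

Request:
{"op": "play_rows", "data": {
  "plan": [
    [-1, 0, -15, 0, 0, 0, -1],
    [0, 0, -7, 0, 0, 0, -1],
    [0, 0, 0, 0, 0, 0, -1]
  ]
}}

```text
time_s: 19.53
eef_pos: [469.4, 198.7, 56.9]
ee_rot: [-0.001, 0.998, 0.065, 0.002]
force: [0.3, -0.2, 0.6]
grip_width: -0.003
```

Request:
{"op": "play_rows", "data": {
  "plan": [
    [0, 0, -5, 0, 0, 0, -1],
    [0, 0, 0, 0, 0, 0, -1]
  ]
}}

```text
time_s: 19.7
eef_pos: [470.8, 199.2, 53.6]
ee_rot: [-0.001, 0.998, 0.065, 0.004]
force: [-0.6, -0.7, -0.5]
grip_width: 0.001
```

Request:
{"op": "play_rows", "data": {
  "plan": [
    [-3, -1, -3, 0, 0.008, 0, -1],
    [0, 0, -3, 0, 0, 0, -1],
    [0, 0, -3, 0, 0, 0, -1],
    [0, 0, 0, 0, 0, 0, -1]
  ]
}}

```text
time_s: 20.03
eef_pos: [467.9, 198.4, 47.1]
ee_rot: [-0.001, 0.998, 0.066, -0.0]
force: [0.0, 0.2, 0.4]
grip_width: 0.002
```

Request:
{"op": "play_rows", "data": {
  "plan": [
    [0, 0, -4, 0, 0, 0, -1],
    [0, 0, -4, 0, 0, 0, -1],
    [0, 0, -3, 0, 0, 0, -1],
    [0, 0, 0, 0, 0, 0, -1]
  ]
}}

```text
time_s: 20.37
eef_pos: [464.4, 198.0, 43.2]
ee_rot: [-0.0, 0.998, 0.067, -0.004]
force: [-0.3, -1.2, 5.6]
grip_width: -0.002
```

Request:
{"op": "play_rows", "data": {
  "plan": [
    [1, 0, -4, 0, 0, 0, -1],
    [0, 0, -4, 0, 0, 0, -1],
    [0, 0, -3, 0, 0, 0, -1]
  ]
}}

```text
time_s: 20.62
eef_pos: [464.3, 198.0, 41.6]
ee_rot: [0.0, 0.998, 0.068, -0.005]
force: [-15.3, -5.1, 37.3]
grip_width: -0.004
```

```bash
python3 - <<'E'
from h import *
s=sense();print(s['eef_pos'],s['force'])
d=cap('side','s8'); e=ld('s7')
# handle position check: is the handle still where it was? diff image
g=cv2.absdiff(d['img'],e['img']).max(2)
th,t=-3.016,np.array([610.8,260.2])
for f in (.07,.042):
    p=proj(d,t2w(th,t,(f*1e3+14,0,75)))[0]; x,y=np.round(p).astype(int); print(f,p,e['img'][y,x-6:x+7].mean(1).round(),d['img'][y,x-6:x+7].mean(1).round())
E
```

```text
[464.28289063 198.04083759  41.64758469] [-15.28653916  -5.12151713  37.26740486]
0.07 [241.27000851 164.73522038] [85. 84. 75. 63. 61. 64. 76. 88. 91. 81. 65. 59. 59.] [101. 103. 110. 115. 117. 116. 116. 116. 117. 117. 116. 115. 111.]
0.042 [250.95045838 163.08607281] [ 73.  66.  72.  90. 104. 111. 115. 115. 115. 114. 114. 114. 114.] [116. 116. 109.  92.  71.  71.  86.  97. 100. 105. 112. 114. 114.]
```

The follower has moved to about 0.042. The press is at its stop, so I retreat.

Request:
{"op": "play_rows", "data": {
  "plan": [
    [0, 0, 10, 0, 0.01, 0, -1],
    [0, 0, 30, 0, 0, 0, -1],
    [0, 0, 40, 0, 0, 0, -1],
    [0, 0, 40, 0, 0, 0, -1],
    [0, 0, 30, 0, 0, 0, -1]
  ]
}}

```text
time_s: 21.08
eef_pos: [460.4, 197.2, 194.3]
ee_rot: [0.001, 0.998, 0.068, -0.015]
force: [0.6, -0.5, 0.7]
grip_width: -0.002
```

Request:
{"op": "play_rows", "data": {
  "plan": [
    [0, 0, 10, 0, 0, 0, -1],
    [0, 0, 0, 0, 0, 0, -1],
    [0, 0, 0, 0, 0, 0, -1]
  ]
}}

```text
time_s: 21.33
eef_pos: [462.7, 197.6, 211.9]
ee_rot: [-0.0, 0.998, 0.068, -0.008]
force: [-0.3, -0.4, -0.2]
grip_width: 0.003
```

```bash
python3 - <<'E'
from h import *
np.set_printoptions(precision=1,suppress=True)
s=sense();print(s['eef_pos'],s['force'])
d=cap('wrist','w9'); b=cap('side','s9'); tp=cap('top','t9')
th,t=-3.016,np.array([610.8,260.2])
def prof(x0,x1,y,z,n=1): # sample brightness along track x
    X=np.arange(x0,x1); P=proj(d,np.array([t2w(th,t,(x,y,z)) for x in X])).astype(np.float32)
    v=cv2.remap(cv2.cvtColor(d['img'],6),P[:,:1].copy(),P[:,1:].copy(),cv2.INTER_LINEAR)[:,0]
    return list(zip(X.tolist(),v.tolist()))
print('z50 y-5',prof(-4,46,-5,50)); print('z50 y-20',prof(-4,46,-20,50)); print('handle z82',prof(46,66,-8,82))
for y in (-30,-26,-24,-20,8,11,14,17,22,25): print(y,[int(v) for x,v in prof(5,40,y,50)][::5])
# bystander check: top image before/after
a=ld('top0')['img'];c=tp['img']
for n,(x,y) in dict(spool=(329,155),cap=(346,207),hs=(325,260),board=(270,215)).items():
    print(n,cv2.absdiff(a,c)[y-20:y+20,x-20:x+20].max(2).mean().round(2))
E
```

```text
[462.7 197.6 211.9] [-0.3 -0.4 -0.2]
z50 y-5 [(-4, 213), (-3, 211), (-2, 197), (-1, 164), (0, 160), (1, 143), (2, 119), (3, 117), (4, 118), (5, 118), (6, 91), (7, 51), (8, 51), (9, 51), (10, 51), (11, 52), (12, 50), (13, 50), (14, 49), (15, 51), (16, 51), (17, 49), (18, 49), (19, 51), (20, 53), (21, 57), (22, 97), (23, 121), (24, 120), (25, 120), (26, 112), (27, 93), (28, 111), (29, 122), (30, 103), (31, 53), (32, 52), (33, 52), (34, 55), (35, 50), (36, 55), (37, 53), (38, 51), (39, 59), (40, 103), (41, 119), (42, 103), (43, 71), (44, 52), (45, 52)]
z50 y-20 [(-4, 205), (-3, 201), (-2, 172), (-1, 152), (0, 158), (1, 146), (2, 119), (3, 115), (4, 116), (5, 115), (6, 115), (7, 119), (8, 117), (9, 115), (10, 113), (11, 116), (12, 116), (13, 115), (14, 115), (15, 116), (16, 118), (17, 119), (18, 118), (19, 116), (20, 115), (21, 115), (22, 116), (23, 116), (24, 117), (25, 117), (26, 108), (27, 94), (28, 111), (29, 117), (30, 117), (31, 116), (32, 115), (33, 116), (34, 118), (35, 117), (36, 117), (37, 114), (38, 115), (39, 117), (40, 115), (41, 116), (42, 104), (43, 70), (44, 52), (45, 53)]
handle z82 [(46, 104), (47, 67), (48, 49), (49, 52), (50, 51), (51, 51), (52, 52), (53, 77), (54, 138), (55, 153), (56, 152), (57, 150), (58, 148), (59, 147), (60, 124), (61, 91), (62, 71), (63, 44), (64, 49), (65, 54)]
-30 [203, 202, 202, 201, 202, 202, 202]
-26 [204, 206, 203, 206, 204, 203, 204]
-24 [160, 174, 173, 175, 172, 171, 142]
-20 [115, 113, 116, 115, 117, 117, 117]
8 [120, 121, 123, 125, 123, 121, 124]
11 [122, 122, 123, 124, 125, 122, 121]
14 [76, 69, 73, 73, 76, 61, 68]
17 [140, 78, 88, 89, 89, 93, 104]
22 [139, 76, 166, 124, 156, 107, 157]
25 [140, 100, 123, 114, 130, 114, 130]
spool 2.37
cap 2.32
hs 2.28
board 2.27
```

Profiles at z=50: the thick case spans about 1–27, the slim one 27–43, and the handle is centred near 57, so the follower is at about 0.042. The seam sits at the same x at y=-5 and y=-20, so both are square. The bystanders' image patches are unchanged.

```bash
python3 -c "
from rig import ctrl
print(ctrl.finish_job())"
```

```text
the job is handed in; nothing more can be done
None
```

I pulled the follower back until its catch held it. I then stood the thick relay by the end stop and the slim one behind it, both with their feet on the catch side. Last, I pressed the pad so that the follower closed on them, and handed the job in at about 21 s of the 70 s. No verdict is reported at hand-in.

**Relays and follower:** I checked these in the last wrist image by brightness along the track, good to about 1 to 2 mm. The picture itself was not viewed.

| Item | Measured along the track | Target |
|---|---|---|
| Thick relay case | about 1 to 27 mm | 0 to 26 mm |
| Slim relay case | about 27 to 43 mm | 26 to 42 mm |
| Follower front face | about 42 to 43 mm | 42 ± 2.5 mm |

- **Across the track:** both cases span about y -23.5 to 13 mm, which matches a centre near -5 mm. The seam between them is at the same place at two widths, so they are square.
- **Bystanders:** the board, capacitor, spool and heat sink showed no visible change between the first and last top images.
- **Pad press:** the force reached 37 N on the tool when the lever bottomed out, well above the 3 to 6 N needed. That is under the 120 N wrist limit but close to the 40 N limit on the arm or gripper body; the contact was at the fingertips. I backed off straight after; the reading returned to about zero and the gripper ended clear, about 210 mm above the bench.

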